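# Fold out the drain hook on the heated bath and hang the tube rack in its notch

## Robot

A 6-joint arm with a two-finger parallel gripper is mounted at the origin on the work surface. World frame = base frame: x ahead of the robot, y to its left, z up, the work surface at z = 0. Lengths are in m, angles in rad, forces in N, time in s.
With the tool pointing down it reaches from about 0.3 to 0.775 m from the base axis. Payload 14.6 kg.
Tool frame: the origin (TCP) lies between the finger pads; the fingertips stand 22 mm ahead of it and the grasp point (between the pads) lies 3 mm ahead of it (ctrl.tip_reach is the distance from the TCP to the fingertips, in m); z points along the fingers, y is the direction in which the jaws open and shut (so a half turn about z gives the same grasp; the last joint's range is limited). The gripper opens to 94 mm and grips with 3 to 60 N. Pads are 16 mm wide; open, the fingers measure 119 mm over their backs; the gripper's body (75 mm by 177 mm) begins 78 mm behind the grasp point.
Start: joints at [-1.291, 0.3, 1.521, -0, 1.321, -0.067], TCP at [0.187, -0.517, 0.227] pointing down, gripper open.
Joint ranges: [-3.03, 3.03], [-0.79, 2.21], [0.23, 2.52], [-1.04, 4.18], [0, 3.07], [-2.55, 2.55]. Speed limits (rad/s): [2.22, 2.22, 2.57, 3.14, 3.14, 3.14].

## Interface

Orientations are given as [roll, pitch, yaw] about the fixed x, y, z axes, in that order (R = Rz(yaw) Ry(pitch) Rx(roll)).
In Python, from station import ctrl gives the robot as it stands. The module is installed in compiled form; this text tells all that it offers.
- The arm moves only by the shell command python3 -m creep 'ROWS' [OPENING] [FORCE]. ROWS is a JSON object of lists of equal length, an entry for each row: "xyz": the shift along the tool's x, y, z in mm, a list of three; "spin": the turn about the tool's z in rad. In form: {"xyz": [[tx, ty, tz], ...], "spin": [spin, ...]}. A call has 1 to 5 rows; each row shifts and turns the commanded pose from where the row before left it, along the tool's axes as they then stand; what a row does not reach is not made up. A row lasts 1/8 s, in which the tool goes at most 62.5 mm and 10.7 degrees, less where a joint would pass 70% of its speed; a pose out of reach is approached as far as the arm can. A call with a gripper value outside its range is refused whole. OPENING is the finger opening in mm, from 0 to 94, set as the call begins (- or left out, the last holds). The fingers move at their own pace and stop on an object; FORCE is the grip in N (left out, the last holds). Time passes only in rows, so rows that do not move let the fingers close. It gives the time, the measured TCP pose, the force and the opening at its end, in the units of the state.
- ctrl.get_obs(): the state, without advancing time (a new reading comes with each control period).
- ctrl.camera(name): name is "scene" or "top"; returns the picture (420x560x3 uint8, red, green, blue); there is no depth.
- ctrl.camera_model(name): a dict with "fx", "fy", "cx", "cy" (pixels), "R" (3x3) and "t" (3): a world point X has camera coordinates R X + t. Camera axes: x right, y down, z forward; pixel columns grow to the right and rows downward; lengths in m; the calibration is good to about 2 mm. A picture is of the moment at which its call begins. camera_model takes no time and is no camera call.
- ctrl.hand_in(): hands the job in, once; it reports no verdict.
The state is a dict: "time_s": time; "qpos": joint angles; "joint_vel": joint speeds; "tau": joint torques, N m; "ee_pos": TCP position; "eef_rot": TCP orientation; "force": force on the tool from outside, world axes, zero at the start; "moment": the same for the moment, N m; "grip_width": finger opening in m.
Only numpy, scipy, OpenCV 4.12 (cv2) and the standard library are available. Lean on these libraries where they do the work, as an engineer would, in place of code of your own. Each camera call takes 0.05 s, during which the arm holds its last target.

## Task

Swing the folded hook on the side of the heated bath all the way out to its stop, then hang the tube rack on it by the rack's top rod, dropped into the notch of the hook, and let go so that it hangs free and still to drain. Feel for the notch gently, without forcing the rack against the hook or the bath (never more than about 20 N), and leave the other things on the bench where they are.

Things in the scene. Friction and masses are not known exactly. Their poses are not given: they have to be found in the camera images.
- bath: White heated bath, 300 (x) x 260 (y) x 200 mm high, fixed; on its top at own y below -10 mm a grey control head up to 300 mm high, and a flat cover with a knob up to 220 mm high. Origin: centre of its underside. The hook is on its +y face (own y 130 mm), over a fixed white drip dish 160 x 110 x 18 mm high on the bench.
- hook (a joint): Angle of the hook about its upright hinge (rad): 0 = folded flat, its arm pointing along the bath's own -x, centre line 26 mm off the face; 1.571 = fully out at its stop, along the bath's own +y (turning clockwise seen from above). Stiff (0.1 N m, about 1 N at the tip), stays where it is left.
- hook_root (a point): Point on the hinge axis, level with the flat top of the hook's arm (180 mm above the bench). Turns with the hook: the arm runs along its own -x, z is up. Arm 14 mm wide, 16 mm deep. Distances along the arm from here: a steel collar block ends at 27 mm and stands 8 mm above the flat; then the flat white strip with the notch; then an orange end block from 102 to 120 mm.
- hook_arm (a point): Point on the flat top of the arm, 62 mm from the hinge axis; axes as hook_root. The white strip has one square notch across its top, 10.5 mm wide along the arm and 6 mm deep. The strip is clamped where the last user left it: the notch centre is anywhere from 50 to 74 mm from the hinge axis, NOT measured: find it by feel or sight. The strip stays put when the rack slides on it.
- hook_tip (a point): Centre of the top of the hook's upturned orange tip: an upright round pin of 12 mm diameter, 112 mm from the hinge axis, its top 20 mm above the arm's flat top; it can be pinched from above (anywhere in its top 16 mm) to swing the hook.
- rack: Loose steel tube rack, 0.29 to 0.45 kg, standing upright, symmetric both ways. Origin: centre of its underside, z up. Base 84 (x) x 56 (y) mm, six capped tubes up to 66 mm high, two 7 mm side rods leaning in from own x = +-38 mm at 85 mm height to +-23 mm at 125 mm, a square top rod between them, a yellow grip above it. The hook passes through the window under the top rod, along own y.
- rack_rod (a point): Middle of the rack's top rod: a square bar, 7 x 7 mm and 46 mm long along the rack's own x, its axis 125 mm above the rack's underside. This bar must lie across the hook's arm in the notch; its axis is then about 2.5 mm below the level of the arm's top (3.5 mm above it when it merely lies on the flat).
- rack_grip (a point): Centre of the rack's yellow grip, a block 24 (own x) x 16 (own y) x 36 mm high, directly above the rod, 157 mm above the rack's underside; its lower face is 14 mm above the rod's axis, on a flat neck 18 (x) x 6 (y) mm.
- bottle: Bystander: amber bottle, 64 mm across, 150 mm high, origin under its centre.
- beaker: Bystander: glass beaker, 68 mm across, 85 mm high, origin under its centre.
- cell: Bystander: aluminium sample cell with a knob, 90 mm across, 100 mm high, origin under its centre.
- jar: Bystander: small glass jar, 40 mm across, 45 mm high, origin under its centre.
- calculator: Bystander: flat grey calculator, 130 x 75 x 12 mm, origin under its centre.
- screwdriver: Bystander: screwdriver, 180 mm long, lying flat.
Mind the look-alikes: they are no part of the job. Several things look just like the rack: the one meant starts farthest to the robot's right.

How it is judged:
On the way, in this order (a step that is already met when the one before it is completed fails the run):
1. the hook is swung fully out to its stop (within about 4 degrees) (value of joint hook above 1.5 rad), for 0.2 s.
2. the rack's top rod lies in the notch of the swung-out hook (z of rack_rod in the frame of hook_root between -0.009 and 0.0005 m and x of rack_rod in the frame of hook_root between -0.085 and -0.04 m and y of rack_rod in the frame of hook_root between -0.018 and 0.018 m and value of joint hook above 1.45 rad), for 0.2 s.
At the end, for the whole second after the job is handed in: Hook out (above 1.45 rad). Rack hanging free, rod in the notch: rod axis at most 0.5 mm above the arm's top level (3.5 mm when on the flat), 40 to 85 mm from the hinge axis, centred within 18 mm; upright within 0.2 rad and still (under 0.02 m/s, 0.3 rad/s) (all of step 2 and angle between rack's own z axis and vertical below 0.2 rad and linear speed of rack below 0.02 m/s and angular speed of rack below 0.3 rad/s); the robot touches nothing.
It fails at once if the rack is pressed or knocked against the hook or the bath with more than 20 N (contact force between rack and bath above 20 N).
It fails at once if a bystander (bottle, beaker, cell, jar, calculator, screwdriver) is shifted by more than 25 mm (distance of any of bottle, beaker, cell, jar, calculator, screwdriver from where it was at the start of the episode above 0.025 m).
It also fails if it takes over 72 s, if anything falls off the work surface, if the arm or the gripper's body presses on something with over 40 N, if the wrist force passes 120 N, or if a joint passes its speed limit or range.

## Working session

There is one attempt and no reset: what is moved stays moved. The work goes in short steps, Python scripts to look and compute and a shell command to move; the robot and the scene stay as the last step left them, time stands still between calls to the robot, and variables do not carry over. Pictures are saved under pics/ and viewed, and the job is handed in when it is done.

```bash
mkdir -p pics
python3 - <<'E'
from station import ctrl
import cv2
for n in("scene","top"):
    im=ctrl.camera(n); cv2.imwrite(f"pics/{n}0.png",im[:,:,::-1])
    print(n,ctrl.camera_model(n))
o=ctrl.get_obs();print(o)
E
```

```text
scene {'fx': 388.4262511781912, 'fy': 388.4262511781912, 'cx': 283.7051055097947, 'cy': 217.58655401271162, 'R': array([[-0.4206733 ,  0.90712353,  0.01268338],
       [ 0.67085906,  0.32045776, -0.66877122],
       [-0.6107226 , -0.27282543, -0.74336007]]), 't': array([ 0.08117861, -0.2544331 ,  1.39560597])}
top {'fx': 501.55056956186417, 'fy': 501.55056956186417, 'cx': 279.73213517702874, 'cy': 205.00328550101355, 'R': array([[-0.02599171, -0.99963425, -0.00747011],
       [-0.99618654,  0.02652321, -0.08311976],
       [ 0.08328749,  0.0052812 , -0.99651157]]), 't': array([0.14265317, 0.47752308, 1.27701434])}
{'time_s': 0.1, 'qpos': array([-1.29062299e+00,  3.00406933e-01,  1.52150808e+00,  2.06791130e-05,
        1.32068950e+00, -6.65712782e-02]), 'joint_vel': array([ 0.0001774 , -0.00196029, -0.00096001, -0.0001715 ,  0.00113841,
       -0.00128437]), 'tau': array([ 1.55368649e-03, -5.32644546e+01, -3.53283584e+01,  7.09601166e-02,
        2.34927284e-02, -5.25395910e-05]), 'ee_pos': array([ 0.18687058, -0.51706167,  0.22695239]), 'eef_rot': array([-3.14058436e+00, -8.72974221e-05,  3.46739447e-01]), 'force': array([ 0.73220465, -0.51447948, -0.02226481]), 'moment': array([-0.02053089, -0.00894594, -0.05531723]), 'grip_width': 0.09364312662363602}
```

View pics/scene0.png

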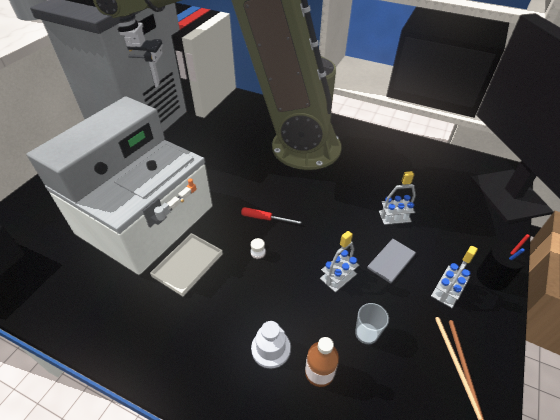

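View pics/top0.png

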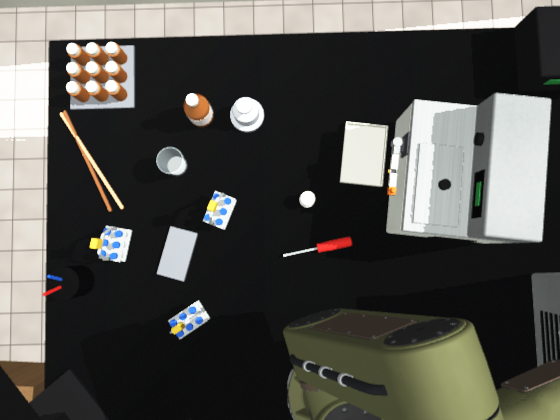

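The top picture shows racks near (220,208), (112,243) and (188,318), the hook with its orange tip near (391,190), and the hinge near (397,145). Next I'll measure these by colour masks.

```bash
cat > h.py <<'E'
import numpy as np, cv2
from station import ctrl
def ray(n,u,v):
    m=ctrl.camera_model(n); R=m["R"]; t=m["t"]
    return -R.T@t, R.T@np.array([(u-m["cx"])/m["fx"],(v-m["cy"])/m["fy"],1.])
def onz(n,u,v,z):
    c,d=ray(n,u,v); return c+d*(z-c[2])/d[2]
def tri(a,b):
    c1,d1=ray("scene",*a); c2,d2=ray("top",*b)
    s=np.linalg.lstsq(np.c_[d1,-d2],c2-c1,rcond=None)[0]
    p,q=c1+d1*s[0],c2+d2*s[1]
    return (p+q)/2,np.linalg.norm(p-q)
def proj(n,X):
    m=ctrl.camera_model(n); c=m["R"]@np.asarray(X)+m["t"]; return m["fx"]*c[0]/c[2]+m["cx"],m["fy"]*c[1]/c[2]+m["cy"]
def blobs(im,lo,hi,amin=8):
    h=cv2.cvtColor(im,cv2.COLOR_RGB2HSV); k=cv2.inRange(h,np.array(lo),np.array(hi))
    n,_,s,c=cv2.connectedComponentsWithStats(k)
    return [(c[i].round(1).tolist(),s[i].tolist()) for i in range(1,n) if s[i][4]>=amin]
E
python3 - <<'E'
from h import *
for n in("scene","top"):
    im=cv2.imread(f"pics/{n}0.png")[:,:,::-1].copy()
    print(n,"yellow",blobs(im,(22,150,120),(34,255,255)))
    print(n,"orange",blobs(im,(5,150,150),(18,255,255)))
    print(n,"blue",[b[0] for b in blobs(im,(100,150,100),(125,255,255),5)])
a=cv2.imread("pics/top0.png"); s=cv2.imread("pics/scene0.png")
cv2.imwrite("pics/c1.png",np.hstack([cv2.resize(a[120:220,370:470],(400,400),interpolation=2),cv2.resize(s[150:250,130:230],(400,400),interpolation=2)]))
cv2.imwrite("pics/c2.png",np.hstack([cv2.resize(a[180:240,190:250],(400,400),interpolation=2),cv2.resize(s[225:295,310:380],(400,400),interpolation=2)]))
E
```

```text
scene yellow [([407.6, 177.3], [402, 171, 12, 13, 105]), ([345.4, 239.4], [340, 231, 12, 16, 109]), ([468.7, 255.2], [463, 246, 15, 17, 99])]
scene orange [([191.3, 185.0], [187, 179, 9, 13, 56]), ([315.3, 358.1], [309, 346, 16, 23, 217])]
scene blue [[189.3, 0.3], [196.5, 1.6], [377.5, 22.1], [187.5, 11.9], [406.6, 197.1], [385.4, 198.4], [397.4, 197.9], [389.9, 199.2], [400.7, 205.4], [410.2, 204.7], [391.4, 206.4], [516.9, 253.2], [344.4, 252.9], [337.7, 259.2], [353.0, 259.8], [327.8, 263.8], [345.2, 266.0], [453.9, 266.0], [337.6, 272.1], [465.5, 272.3], [449.7, 274.0], [461.2, 280.0], [445.1, 281.5], [457.2, 288.0], [34.9, 350.9], [91.4, 382.9], [149.2, 415.0]]
top yellow [([208.4, 203.9], [207, 200, 4, 9, 12]), ([213.9, 207.2], [209, 203, 9, 8, 25]), ([95.8, 243.0], [89, 238, 13, 11, 83]), ([177.2, 327.9], [171, 322, 13, 13, 79])]
top orange [([88.3, 53.3], [68, 44, 40, 15, 99]), ([118.8, 53.4], [109, 48, 18, 10, 41]), ([98.8, 71.9], [68, 62, 59, 16, 168]), ([119.5, 90.1], [110, 81, 17, 15, 50]), ([90.5, 91.0], [69, 83, 40, 13, 116]), ([198.6, 108.1], [185, 95, 24, 23, 314]), ([69.1, 120.8], [63, 111, 14, 24, 52]), ([95.5, 179.5], [76, 140, 35, 71, 215]), ([390.5, 191.4], [388, 188, 8, 7, 38])]
top blue [[215.2, 195.6], [227.4, 200.6], [223.0, 211.2], [206.4, 216.7], [218.5, 221.4], [103.9, 229.2], [108.1, 232.7], [118.1, 233.6], [105.2, 242.7], [115.9, 244.4], [103.4, 252.9], [113.0, 255.6], [54.0, 277.2], [192.1, 309.8], [182.4, 316.1], [198.7, 320.2], [172.7, 322.8], [189.2, 326.6], [179.6, 333.9]]
```

View pics/c1.png

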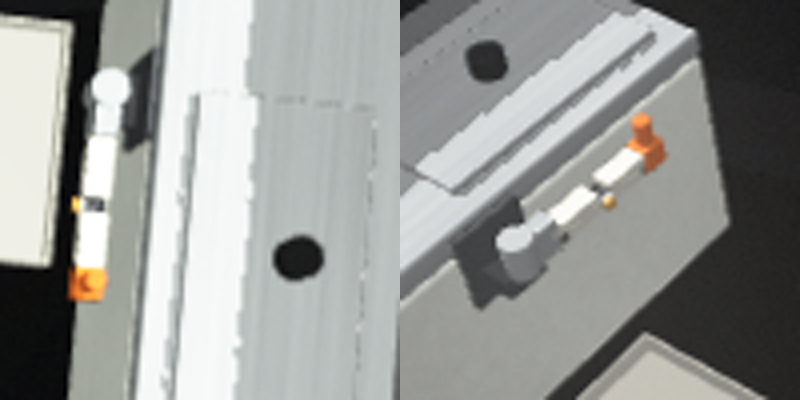

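View pics/c2.png

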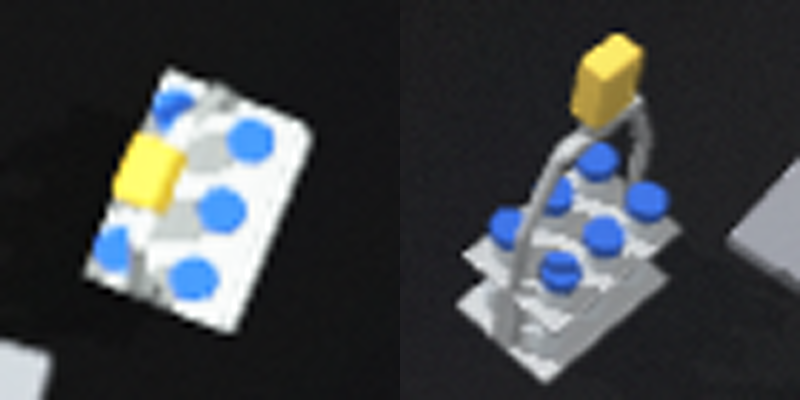

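Run:
```python
from h import *
s=lambda u,v:(310+(u-400)*70/400,225+v*70/400)
t=lambda u,v:(190+u*60/400,180+v*60/400)
print("grip top", onz("top",*t(152,170),.175), onz("scene",345.4,239.4,.157), tri((345.4,239.4),t(151,172)))
for c in [(170,68),(310,135),(235,335),(85,275)]: print(onz("top",*t(*c),.003)[:2])
caps=[(215.2,195.6),(227.4,200.6),(223,211.2),(206.4,216.7),(218.5,221.4)]
C=[onz("top",*c,.066)[:2] for c in caps]; print(np.round(C,4))
print("other grips",onz("top",95.8,243,.175),onz("top",177.2,327.9,.175))
st=lambda u,v:(130+(u-400)/4,150+v/4); tt=lambda u,v:(370+u/4,120+v/4)
print("tip",tri(st(641,120),tt(89,280)),onz("scene",*st(641,119),.2),onz("top",*tt(89,280),.2))
print("notch",tri(st(599,186),tt(95,205)),onz("scene",*st(599,186),.178),onz("top",*tt(95,205),.178))
print("hinge",tri(st(518,238),tt(110,83)))
for z in(.18,.19,.2,.21):print(z,onz("top",*tt(110,83),z),onz("scene",*st(518,238),z))
# bath edge, bystanders
for nm,p,z in [("jar",(307,199),.045),("driver tip",(284,255),.01),("driver end",(351,241),.01),("dish a",(344,122),.018),("dish b",(389,125),.018),("dish c",(384,186),.018),("dish d",(340,181),.018),("calc",(178,254),.012),("cell",(247,112),.09),("beaker",(172,161),.085),("bottle",(192,101),.15),("bathcorner",(387,234),.2),("bathcorner2",(413,100),.2)]: print(nm,onz("top",*p,z).round(3))
```

```text
grip top [0.4711152  0.28178455 0.175     ] [0.47452051 0.28780841 0.157     ] (array([0.47196756, 0.28624173, 0.15336793]), np.float64(0.0022484976960037016))
[0.52612773 0.29803896]
[0.49810522 0.24327691]
[0.42018225 0.27416259]
[0.44526804 0.33268888]
[[0.5052 0.2906]
 [0.4918 0.2603]
 [0.4656 0.2717]
 [0.4529 0.3134]
 [0.4404 0.2834]]
other grips [0.39279871 0.54875976 0.175     ] [0.19872064 0.36550255 0.175     ]
tip (array([ 0.49340831, -0.1233829 ,  0.19730614]), np.float64(0.0005574736267547942)) [ 0.4949801  -0.12212951  0.2       ] [ 0.49297628 -0.12253884  0.2       ]
notch (array([ 0.53768664, -0.13173625,  0.17512449]), np.float64(0.0036736058618973967)) [ 0.53931277 -0.12769047  0.178     ] [ 0.53823272 -0.13272699  0.178     ]
hinge (array([ 0.60499874, -0.13995019,  0.18858412]), np.float64(0.004584250256962558))
0.18 [ 0.6080699  -0.14399676  0.18      ] [ 0.59856468 -0.1442265   0.18      ]
0.19 [ 0.60599617 -0.14163918  0.19      ] [ 0.6052474  -0.13646142  0.19      ]
0.2 [ 0.60392244 -0.13928161  0.2       ] [ 0.61193011 -0.12869633  0.2       ]
0.21 [ 0.60184871 -0.13692403  0.21      ] [ 0.61861283 -0.12093125  0.21      ]
jar [0.493 0.06  0.045]
driver tip [0.352 0.122 0.01 ]
driver end [ 0.384 -0.052  0.01 ]
dish a [ 0.695 -0.044  0.018]
dish b [ 0.684 -0.162  0.018]
dish c [ 0.524 -0.142  0.018]
dish d [ 0.54  -0.028  0.018]
calc [0.362 0.396 0.012]
cell [0.71  0.205 0.09 ]
beaker [0.592 0.394 0.085]
bottle [0.723 0.331 0.15 ]
bathcorner [ 0.395 -0.107  0.2  ]
bathcorner2 [ 0.696 -0.179  0.2  ]
```

Rack centre is about (.472,.287) with yaw -23.4°. The tip triangulates to z≈.197 against 0.200 expected, with the hinge 0.112 m away, which matches the given length. I'll rise and turn the jaws along the hook arm.

```bash
python3 -m creep '{"xyz":[[0,0,-40],[0,0,-40],[0,0,-40],[0,0,-40],[0,0,-10]],"spin":[-0.18,-0.18,-0.18,-0.18,-0.18]}' 40 20; python3 -m creep '{"xyz":[[0,0,0],[0,0,0]],"spin":[-0.18,0]}'
python3 - <<'E'
from h import *
o=ctrl.get_obs(); print(o["ee_pos"],o["eef_rot"],o["force"])
y=o["eef_rot"][2]; d=np.array([.4935,-.1230])-o["ee_pos"][:2]
print(d@[np.cos(y),np.sin(y)],d@[np.sin(y),-np.cos(y)])
p=[onz("top",u,v,.2)[:2] for u,v in((412.5,121),(403.7,220))]; print(np.degrees(np.arctan2(*(p[0]-p[1])[::-1])))
E
```

```text
time_s: 0.72
ee_pos: [0.187, -0.5174, 0.3998]
eef_rot: [3.14, 0.003, 1.253]
force: [-0.5, -0.1, -0.8]
grip_width: 0.0475
time_s: 0.98
ee_pos: [0.1869, -0.5172, 0.3971]
eef_rot: [-3.141, -0.001, 1.426]
force: [-0.2, 0.2, -0.5]
grip_width: 0.04
[ 0.18690974 -0.51720917  0.39710455] [-3.14128857e+00 -5.95257643e-04  1.42563452e+00] [-0.19708647  0.20013796 -0.50303856]
0.4344121374757337 0.24634234339304423
-7.718797081622144
```

```bash
python3 -m creep '{"xyz":[[43.4,24.6,0],[43.4,24.6,0],[43.4,24.6,0],[43.4,24.6,0],[43.4,24.6,0]],"spin":[0,0,0,0,0]}'; python3 -m creep '{"xyz":[[43.4,24.6,0],[43.4,24.6,0],[43.4,24.6,0],[43.4,24.6,0],[43.4,24.6,0]],"spin":[0,0,0,0,0]}';  python3 -m creep '{"xyz":[[0,0,40],[0,0,40],[0,0,40],[0,0,35],[0,0,0]],"spin":[0,0,0,0,0]}'
python3 - <<'E'
from h import *
for n in("scene","top"):
    im=ctrl.camera(n); cv2.imwrite(f"pics/{n}1.png",im[:,:,::-1])
a=cv2.imread("pics/top1.png"); s=cv2.imread("pics/scene1.png")
cv2.imwrite("pics/c3.png",np.hstack([cv2.resize(a[120:220,350:450],(400,400),interpolation=2),cv2.resize(s[130:230,130:230],(400,400),interpolation=2)]))
o=ctrl.get_obs(); print(o["ee_pos"],o["eef_rot"],o["force"])
E
```

```text
time_s: 1.6
ee_pos: [0.3405, -0.3187, 0.3972]
eef_rot: [-3.141, -0.0, 1.421]
force: [0.3, -0.5, -0.2]
grip_width: 0.0403
time_s: 2.22
ee_pos: [0.4934, -0.1215, 0.3972]
eef_rot: [-3.141, -0.0, 1.422]
force: [-0.6, -0.3, 0.3]
grip_width: 0.0398
time_s: 2.85
ee_pos: [0.4918, -0.1228, 0.2405]
eef_rot: [-3.137, -0.001, 1.423]
force: [-0.0, 0.7, 0.1]
grip_width: 0.0402
[ 0.49299575 -0.12314251  0.24363547] [3.14074355e+00 1.14095637e-04 1.42455426e+00] [ 0.14702225 -0.28230019  0.33183313]
```

View pics/c3.png

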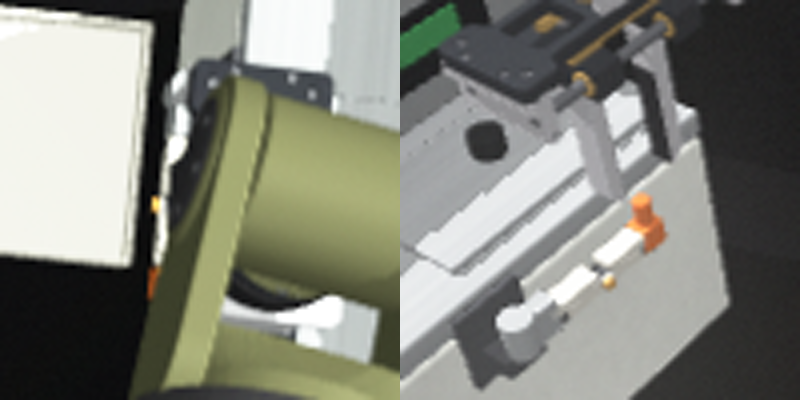

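The scene view shows the fingers straddling the orange pin from above. I'll lower to just above the arm and pinch.

```bash
python3 -m creep '{"xyz":[[0,0,12],[0,0,12],[0,0,10],[0,0,0]],"spin":[0,0,0,0]}'; python3 -m creep '{"xyz":[[0,0,0],[0,0,0],[0,0,0],[0,0,0],[0,0,0]],"spin":[0,0,0,0,0]}' 6 10; python3 -m creep '{"xyz":[[0,0,0],[0,0,0],[0,0,0]],"spin":[0,0,0]}'
python3 - <<'E'
from h import *
im=ctrl.camera("scene"); cv2.imwrite("pics/c4.png",cv2.resize(im[130:230,130:230,::-1],(500,500),interpolation=2))
E
```

```text
time_s: 3.45
ee_pos: [0.4924, -0.123, 0.2076]
eef_rot: [-3.14, -0.0, 1.427]
force: [-0.2, -0.1, -1.1]
grip_width: 0.04
time_s: 4.08
ee_pos: [0.494, -0.1232, 0.2088]
eef_rot: [3.138, 0.0, 1.427]
force: [11.7, -1.8, -4.2]
grip_width: 0.011
time_s: 4.45
ee_pos: [0.494, -0.1232, 0.2088]
eef_rot: [3.138, 0.0, 1.427]
force: [11.6, -0.2, -4.4]
grip_width: 0.0116
```

View pics/c4.png

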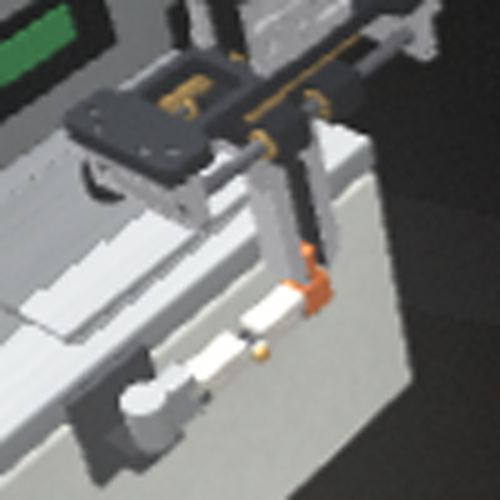

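Pinched at 11.6 mm opening, consistent with the 12 mm pin. The pin pushes the tool about 1.5 mm in +x, so I'll ease that off and then swing on the arc.

```bash
python3 -m creep '{"xyz":[[0,1.5,0],[0,0,0]],"spin":[0,0]}'; python3 -m creep '{"xyz":[[16.7,1.3,0],[0,0,0]],"spin":[0.15,0]}';python3 -m creep '{"xyz":[[16.7,1.3,0],[0,0,0]],"spin":[0.15,0]}'
```

```text
time_s: 4.75
ee_pos: [0.4942, -0.1233, 0.2087]
eef_rot: [3.141, 0.0, 1.427]
force: [0.0, -0.0, 2.5]
grip_width: 0.0115
time_s: 5.0
ee_pos: [0.498, -0.1064, 0.2087]
eef_rot: [3.141, -0.0, 1.279]
force: [-0.6, 1.5, 2.5]
grip_width: 0.0117
time_s: 5.25
ee_pos: [0.5041, -0.0912, 0.2086]
eef_rot: [3.141, -0.0, 1.131]
force: [0.6, 0.8, 3.3]
grip_width: 0.0116
```

```bash
python3 -m creep '{"xyz":[[16.7,1.3,0],[16.7,1.3,0],[0,0,0]],"spin":[0.15,0.15,0]}';python3 -m creep '{"xyz":[[16.7,1.3,0],[16.7,1.3,0],[0,0,0]],"spin":[0.15,0.15,0]}';python3 -m creep '{"xyz":[[16.7,1.3,0],[16.7,1.3,0],[0,0,0]],"spin":[0.15,0.15,0]}'
```

```text
time_s: 5.62
ee_pos: [0.5228, -0.0637, 0.2086]
eef_rot: [-3.142, -0.0, 0.833]
force: [-0.9, 1.7, 5.4]
grip_width: 0.0113
time_s: 6.0
ee_pos: [0.5489, -0.0429, 0.2086]
eef_rot: [-3.141, -0.0, 0.533]
force: [-0.9, 3.7, 6.2]
grip_width: 0.0116
time_s: 6.38
ee_pos: [0.5802, -0.0307, 0.2086]
eef_rot: [-3.141, -0.001, 0.233]
force: [-0.3, 6.1, 5.8]
grip_width: 0.0115
```

```bash
python3 -m creep '{"xyz":[[16.7,0.5,0],[0,0,0]],"spin":[0.15,0]}';python3 -m creep '{"xyz":[[16.7,0.9,0],[0,0,0]],"spin":[0.15,0]}';python3 -m creep '{"xyz":[[5,0.1,0],[0,0,0]],"spin":[0.04,0]}'
python3 - <<'E'
from h import *
P=np.array([[.4942,-.1233],[.498,-.1064],[.5041,-.0912],[.5228,-.0637],[.5489,-.0429],[.5802,-.0307]])
A=np.c_[2*P,np.ones(len(P))]; s=np.linalg.lstsq(A,(P**2).sum(1),rcond=None)[0]; print(s[:2],np.sqrt(s[2]+s[:2]@s[:2]))
E
```

```text
time_s: 6.62
ee_pos: [0.5966, -0.0281, 0.2086]
eef_rot: [3.142, -0.001, 0.083]
force: [0.7, 0.9, 5.7]
grip_width: 0.0117
time_s: 6.88
ee_pos: [0.6133, -0.0281, 0.2086]
eef_rot: [3.141, -0.001, -0.067]
force: [1.3, -1.5, 5.9]
grip_width: 0.0115
time_s: 7.12
ee_pos: [0.6178, -0.0285, 0.2086]
eef_rot: [3.141, -0.001, -0.107]
force: [-0.1, -3.3, 5.1]
grip_width: 0.0117
[ 0.6046959  -0.13969899] 0.11172110579217044
```

The circle fit gives the hinge at (.6047,-.1397) with radius 111.7 mm, against 112 given. I'll creep on to the stop.

```bash
python3 -m creep '{"xyz":[[2.5,0.2,0],[0,0,0]],"spin":[0.02,0]}';python3 -m creep '{"xyz":[[2.5,0.2,0],[0,0,0]],"spin":[0.02,0]}';python3 -m creep '{"xyz":[[1.5,0.2,0],[0,0,0]],"spin":[0.01,0]}'
```

```text
time_s: 7.38
ee_pos: [0.6204, -0.0287, 0.2086]
eef_rot: [3.141, -0.0, -0.131]
force: [-0.0, -5.1, 5.6]
grip_width: 0.0113
time_s: 7.62
ee_pos: [0.6219, -0.029, 0.2083]
eef_rot: [3.141, 0.003, -0.151]
force: [-9.1, -3.6, 7.0]
grip_width: 0.0114
time_s: 7.88
ee_pos: [0.6231, -0.0293, 0.2082]
eef_rot: [3.141, 0.004, -0.161]
force: [-10.8, -2.4, 7.5]
grip_width: 0.0115
```

Stop reached: about 10 N of resistance and no further movement. Release and lift.

```bash
python3 -m creep '{"xyz":[[-1,0,0],[0,0,0],[0,0,0]],"spin":[0,0,0]}' 40; python3 -m creep '{"xyz":[[0,0,-40],[0,0,-50],[0,0,-40],[0,30,-40],[-50,0,0]],"spin":[0,0,0,0,0]}' 50; python3 -m creep '{"xyz":[[-50,0,0],[-50,0,0],[-50,0,0],[-50,0,0],[0,0,0]],"spin":[0,0,0,0,0]}'
python3 - <<'E'
from h import *
for n in("scene","top"):
    im=ctrl.camera(n); cv2.imwrite(f"pics/{n}2.png",im[:,:,::-1])
a=cv2.imread("pics/top2.png"); s=cv2.imread("pics/scene2.png")
cv2.imwrite("pics/c5.png",np.hstack([cv2.resize(a[100:180,330:410],(400,400),interpolation=2),cv2.resize(s[180:260,130:210],(400,400),interpolation=2)]))
for n in("scene","top"): print(proj(n,(.6047,-.1397,.18)),proj(n,(.6215,-.029,.2)))
E
```

```text
time_s: 8.25
ee_pos: [0.6233, -0.0286, 0.2082]
eef_rot: [-3.141, 0.0, -0.163]
force: [-1.0, -0.3, 0.4]
grip_width: 0.0377
time_s: 8.88
ee_pos: [0.5708, -0.0519, 0.3805]
eef_rot: [3.142, -0.005, -0.164]
force: [0.9, 0.6, -0.4]
grip_width: 0.05
time_s: 9.5
ee_pos: [0.37, -0.0173, 0.3796]
eef_rot: [-3.141, -0.003, -0.162]
force: [-0.1, -0.0, -0.2]
grip_width: 0.0501
(np.float64(159.4716533159571), np.float64(211.78009725497608)) (np.float64(193.15781640633423), np.float64(226.221611124861))
(np.float64(395.6870478816286), np.float64(142.252973245456)) (np.float64(348.1237231814164), np.float64(134.38876760310518))
```

View pics/c5.png

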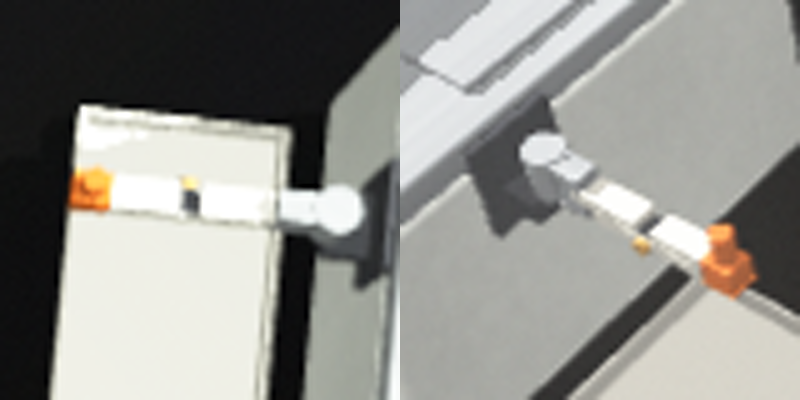

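View pics/scene2.png

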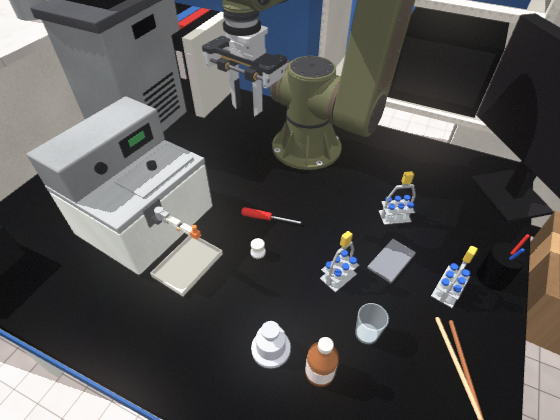

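Run:
```python
from h import *
H=np.array([.6047,-.1397]);
for n,a in(("top",cv2.imread("pics/top2.png")),("scene",cv2.imread("pics/scene2.png"))):
  d=np.array([.6215,-.029])-H; d/=np.linalg.norm(d)
  # intensity profile along arm centre line on z=.18
  out=[]
  for r in np.arange(20,106,2):
    v=0
    for w in(-.003,0,.003):
      X=np.r_[H+d*r/1000+w*np.array([d[1],-d[0]]),.18]; u,vv=proj(n,X)
      v+=cv2.getRectSubPix(a,(1,1),(u,vv))[0,0].mean()/3
    out.append((int(r),int(v)))
  print(n,out)
print(tri((180,224.4),(368.2,139.4)))
for p in[onz("top",368.2,139.4,.179),onz("scene",180,224.4,.179)]: print(p,(p[:2]-H)@d*1000)
```

```text
top [(20, 241), (22, 235), (24, 182), (26, 206), (28, 234), (30, 238), (32, 245), (34, 252), (36, 255), (38, 255), (40, 255), (42, 255), (44, 255), (46, 255), (48, 255), (50, 255), (52, 255), (54, 255), (56, 254), (58, 250), (60, 188), (62, 119), (64, 106), (66, 121), (68, 187), (70, 241), (72, 254), (74, 255), (76, 255), (78, 255), (80, 254), (82, 255), (84, 255), (86, 254), (88, 254), (90, 254), (92, 255), (94, 255), (96, 255), (98, 254), (100, 241), (102, 197), (104, 174)]
scene [(20, 179), (22, 142), (24, 127), (26, 147), (28, 184), (30, 206), (32, 214), (34, 233), (36, 251), (38, 253), (40, 253), (42, 253), (44, 253), (46, 253), (48, 253), (50, 253), (52, 253), (54, 253), (56, 253), (58, 251), (60, 230), (62, 187), (64, 149), (66, 121), (68, 115), (70, 154), (72, 228), (74, 251), (76, 253), (78, 253), (80, 253), (82, 253), (84, 253), (86, 253), (88, 253), (90, 253), (92, 253), (94, 253), (96, 251), (98, 248), (100, 229), (102, 192), (104, 156)]
(array([ 0.61362312, -0.07718097,  0.17436104]), np.float64(0.0023045851403443772))
[ 0.61326146 -0.07737681  0.179     ] 62.90224621178134
[ 0.61622549 -0.0729063   0.179     ] 67.76687492227462
```

Both pictures show the hook out, with the dark notch at roughly 64–67 mm from the hinge. I'll turn the jaws to the rack's own y (yaw 2.733) and go to the rack.

```bash
python3 -m creep '{"xyz":[[0,0,0],[0,0,0],[0,0,0],[0,0,0],[0,0,0]],"spin":[-0.182,-0.182,-0.182,-0.182,-0.182]}';python3 -m creep '{"xyz":[[0,0,0],[0,0,0],[0,0,0],[0,0,0],[0,0,0]],"spin":[-0.182,-0.182,-0.182,-0.182,-0.182]}';python3 -m creep '{"xyz":[[0,0,0],[0,0,0],[0,0,0],[0,0,0],[0,0,0]],"spin":[-0.182,-0.182,-0.182,-0.182,-0.182]}';python3 -m creep '{"xyz":[[0,0,0],[0,0,0]],"spin":[-0.17,0]}'
cat >> h.py <<'E'
def to(x,y,z,yaw=None):
    o=ctrl.get_obs(); w=o["eef_rot"][2]; d=np.array([x,y])-o["ee_pos"][:2]
    print("tool mm",np.round(1000*np.array([d@[np.cos(w),np.sin(w)],d@[np.sin(w),-np.cos(w)],o["ee_pos"][2]-z]),1),"yaw",round(w,3),"spin",None if yaw is None else round(w-yaw,3),"q6",o["qpos"][5])
E
python3 -c "
from h import *
to(.472,.287,.164,2.733)"
```

```text
time_s: 10.22
ee_pos: [0.3728, -0.0179, 0.3779]
eef_rot: [-3.14, 0.001, 0.753]
force: [0.8, -0.3, 0.1]
grip_width: 0.05
time_s: 10.85
ee_pos: [0.3728, -0.0179, 0.3779]
eef_rot: [-3.14, -0.0, 1.663]
force: [0.6, 0.1, 0.6]
grip_width: 0.05
time_s: 11.48
ee_pos: [0.3728, -0.0179, 0.3779]
eef_rot: [-3.141, -0.001, 2.573]
force: [0.5, -0.5, 0.1]
grip_width: 0.0496
time_s: 11.72
ee_pos: [0.3726, -0.0179, 0.378]
eef_rot: [-3.141, -0.001, 2.736]
force: [-0.1, 1.7, 0.1]
grip_width: 0.0497
tool mm [ 29.  319.3 214. ] yaw 2.736 spin 0.003 q6 -1.3111289426182187
```

```bash
python3 -m creep '{"xyz":[[5,53,0],[5,53,0],[5,53,0],[5,53,0],[5,53,0]],"spin":[0,0,0,0,0]}';python3 -m creep '{"xyz":[[4,54,0],[0,0,60],[0,0,60],[0,0,20],[0,0,0]],"spin":[0,0,0,0,0]}'
python3 - <<'E'
from h import *
to(.472,.287,.164,2.733)
for n in("scene","top"):
    im=ctrl.camera(n); cv2.imwrite(f"pics/{n}3.png",im[:,:,::-1])
a=cv2.imread("pics/top3.png"); s=cv2.imread("pics/scene3.png")
cv2.imwrite("pics/c6.png",np.hstack([cv2.resize(a[170:250,180:260],(400,400),interpolation=2),cv2.resize(s[200:300,300:400],(400,400),interpolation=2)]))
E
```

```text
time_s: 12.35
ee_pos: [0.454, 0.2378, 0.3779]
eef_rot: [-3.141, -0.0, 2.732]
force: [-0.4, -0.5, 0.3]
grip_width: 0.0501
time_s: 12.98
ee_pos: [0.4707, 0.2869, 0.2367]
eef_rot: [-3.139, -0.002, 2.733]
force: [-0.1, 1.0, 0.2]
grip_width: 0.0501
tool mm [-1.2  0.6 72.7] yaw 2.733 spin 0.0 q6 -0.6816105982475269
```

View pics/c6.png

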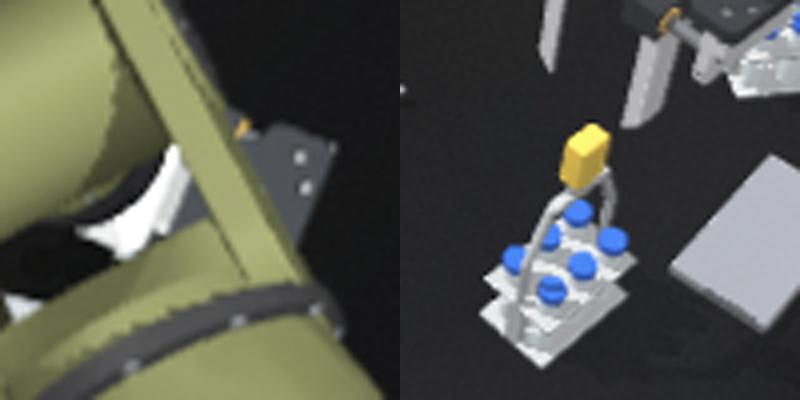

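The fingers straddle the grip's narrow (own y) sides. I'll lower and close.

```bash
python3 -m creep '{"xyz":[[0,0,25],[0,0,25],[0,0,22],[0,0,0]],"spin":[0,0,0,0]}'; python3 -m creep '{"xyz":[[0,0,0],[0,0,0],[0,0,0],[0,0,0],[0,0,0]],"spin":[0,0,0,0,0]}' 8 40; python3 -m creep '{"xyz":[[0,0,0],[0,0,0]],"spin":[0,0]}'
python3 - <<'E'
from h import *
s=ctrl.camera("scene");cv2.imwrite("pics/c7.png",cv2.resize(s[200:300,300:400,::-1],(500,500),interpolation=2))
E
```

```text
time_s: 13.58
ee_pos: [0.4709, 0.2869, 0.1665]
eef_rot: [-3.141, -0.0, 2.736]
force: [0.3, -0.2, 0.3]
grip_width: 0.0504
time_s: 14.2
ee_pos: [0.4709, 0.2871, 0.1667]
eef_rot: [3.141, 0.0, 2.737]
force: [0.5, 0.8, 2.3]
grip_width: 0.0159
time_s: 14.45
ee_pos: [0.4709, 0.2871, 0.1667]
eef_rot: [3.141, 0.0, 2.737]
force: [-0.3, 0.8, 2.7]
grip_width: 0.0154
```

View pics/c7.png

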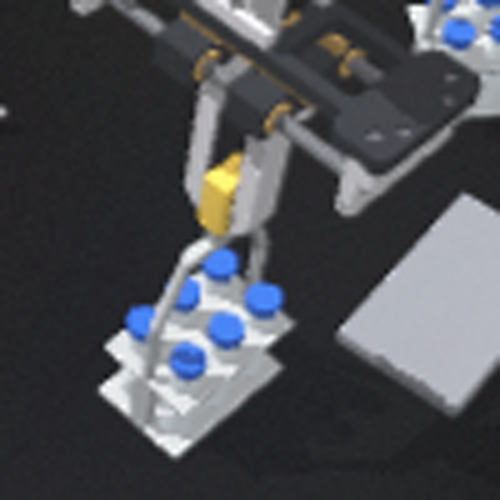

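Grip is firm at about 15.5 mm on the 16 mm block, so the rod is 41.7 mm below the TCP. I'll lift, turn, and check that it hangs straight.

```bash
python3 -m creep '{"xyz":[[0,0,-20],[0,0,-25],[0,0,-25],[0,0,-18],[0,0,0]],"spin":[0,0,0,0,0]}'; python3 -m creep '{"xyz":[[0,0,0],[0,0,0],[0,0,0]],"spin":[-0.13,-0.125,0]}'
python3 -c "
from h import *
to(.6295,.0234,.2542,2.991)"
```

```text
time_s: 15.12
ee_pos: [0.4709, 0.2869, 0.2548]
eef_rot: [3.141, 0.001, 2.737]
force: [0.0, 0.8, -4.1]
grip_width: 0.0156
time_s: 15.5
ee_pos: [0.4705, 0.2867, 0.2531]
eef_rot: [-3.14, -0.002, 2.991]
force: [-0.0, -0.4, -3.6]
grip_width: 0.0154
tool mm [-196.7 -236.5   -1.1] yaw 2.991 spin 0.0 q6 -0.9392972985409025
```

```bash
python3 -m creep '{"xyz":[[-20,-24,0],[-32,-38,0],[-32,-38,0],[-32,-38,0],[-32,-38,0]],"spin":[0,0,0,0,0]}'; python3 -m creep '{"xyz":[[-25,-30,0],[-16,-20,0],[-7.7,-10.5,-1],[0,0,0],[0,0,0]],"spin":[0,0,0,0,0]}'
python3 - <<'E'
from h import *
to(.6295,.0234,.2542,2.991)
for n in("scene","top"):
    im=ctrl.camera(n); cv2.imwrite(f"pics/{n}4.png",im[:,:,::-1])
a=cv2.imread("pics/top4.png"); s=cv2.imread("pics/scene4.png")
cv2.imwrite("pics/c8.png",np.hstack([cv2.resize(a[90:190,300:400],(400,400),interpolation=2),cv2.resize(s[170:290,140:260],(400,400),interpolation=2)]))
E
```

```text
time_s: 16.12
ee_pos: [0.5913, 0.0893, 0.2535]
eef_rot: [-3.141, -0.001, 2.988]
force: [0.8, 0.2, -2.5]
grip_width: 0.0158
time_s: 16.75
ee_pos: [0.6296, 0.0248, 0.2556]
eef_rot: [3.141, -0.0, 2.993]
force: [0.3, 0.5, -4.1]
grip_width: 0.0158
tool mm [-0.1 -1.4  1.4] yaw 2.993 spin 0.002 q6 -1.4405706944935224
```

View pics/c8.png

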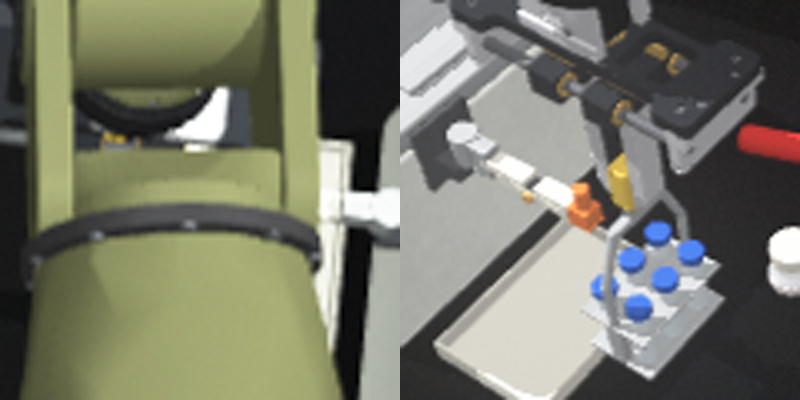

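Run:
```python
from h import *
s=cv2.imread("pics/scene4.png")[:,:,::-1].copy()
b=[c for c,_ in blobs(s,(100,150,100),(125,255,255),5) if 190<c[0]<240 and 230<c[1]<270]; print(b)
H=np.array([.6047,-.1397]);
for c in b:
    p=onz("scene",*c,.0889+.066); q=p[:2]-[.6296,.0248]; a=-.15
    print((1000*np.array([q@[np.cos(a),np.sin(a)],q@[-np.sin(a),np.cos(a)]])).round(1))
```

```text
[[217.0, 239.4], [227.1, 245.1], [209.3, 247.5], [219.1, 253.4], [198.7, 255.9], [211.2, 261.6]]
[-25.7 -13.1]
[-25.7  17.1]
[  2.5 -12.3]
[ 3.  17.1]
[ 34.1 -16.4]
[30.3 17.2]
```

Cap centres match the expected rack geometry within about 3 mm. I'll advance along the arm with the hook through the window.

```bash
python3 -m creep '{"xyz":[[0,-15,0],[0,-15,0],[0,0,0]],"spin":[0,0,0]}'; python3 -m creep '{"xyz":[[0,-15,0],[0,-15,0],[0,-15,0],[0,0,0]],"spin":[0,0,0,0]}'; python3 -m creep '{"xyz":[[0,-15,0],[0,-11,0],[0,0,0]],"spin":[0,0,0]}'
cat >> h.py <<'E'
def arm():
    o=ctrl.get_obs(); H=np.array([.6047,-.1397]); d=np.array([.150,.9887]); q=o["ee_pos"][:2]-H
    print("along",(q@d*1000).round(1),"lat",(q@[d[1],-d[0]]*1000).round(1),"rod z",((o["ee_pos"][2]-.0417)*1000).round(1),"F",o["force"].round(1),"rot",o["eef_rot"].round(3))
E
python3 - <<'E'
from h import *
arm()
s=ctrl.camera("scene");cv2.imwrite("pics/c9.png",cv2.resize(s[150:270,120:240,::-1],(600,600),interpolation=2))
E
```

```text
time_s: 17.23
ee_pos: [0.6253, -0.0074, 0.2556]
eef_rot: [-3.141, 0.0, 2.99]
force: [-0.1, 0.3, -3.3]
grip_width: 0.0155
time_s: 17.73
ee_pos: [0.6186, -0.0517, 0.2555]
eef_rot: [-3.142, 0.0, 2.99]
force: [-0.5, -0.1, -3.5]
grip_width: 0.0159
time_s: 18.1
ee_pos: [0.6148, -0.077, 0.2554]
eef_rot: [-3.142, 0.0, 2.991]
force: [0.2, 0.2, -2.8]
grip_width: 0.0159
along 63.5 lat 0.6 rod z 213.7 F [ 0.2  0.2 -2.8] rot [-3.142  0.     2.991]
```

View pics/c9.png

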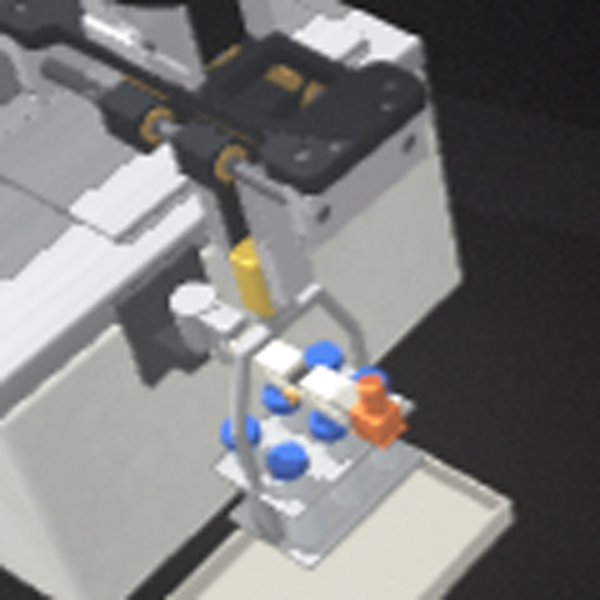

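The hook passes through the rack window. I'll lower to just above the arm's flat, then go in small steps.

```bash
python3 -m creep '{"xyz":[[0,1.5,7],[0,0,7],[0,0,7],[0,0,5],[0,0,0]],"spin":[0,0,0,0,0]}'; python3 -c "
from h import *
arm()"; python3 -m creep '{"xyz":[[0,0,1],[0,0,1],[0,0,0]],"spin":[0,0,0]}'; python3 -m creep '{"xyz":[[0,0,1],[0,0,0]],"spin":[0,0]}';python3 -c "
from h import *
arm()"
```

```text
time_s: 18.77
ee_pos: [0.615, -0.0746, 0.2289]
eef_rot: [3.142, -0.001, 2.992]
force: [1.1, 0.2, -3.4]
grip_width: 0.0162
along 65.9 lat 0.4 rod z 187.2 F [ 1.1  0.2 -3.4] rot [ 3.142e+00 -1.000e-03  2.992e+00]
time_s: 19.15
ee_pos: [0.6151, -0.0746, 0.2275]
eef_rot: [3.142, 0.0, 2.992]
force: [-0.1, 0.1, -3.7]
grip_width: 0.0157
time_s: 19.4
ee_pos: [0.6151, -0.0746, 0.2264]
eef_rot: [-3.142, -0.0, 2.992]
force: [-0.9, 0.5, -3.1]
grip_width: 0.0157
along 65.9 lat 0.5 rod z 184.7 F [-0.9  0.5 -3.1] rot [-3.142 -0.     2.992]
```

```bash
python3 -m creep '{"xyz":[[0,0,1],[0,0,0]],"spin":[0,0]}'; python3 -m creep '{"xyz":[[0,0,0.5],[0,0,0]],"spin":[0,0]}';python3 -m creep '{"xyz":[[0,0,0.5],[0,0,0]],"spin":[0,0]}';python3 -c "
from h import *
arm()"
```

```text
time_s: 19.65
ee_pos: [0.6151, -0.0746, 0.2253]
eef_rot: [3.142, -0.0, 2.992]
force: [-0.5, -0.3, -3.7]
grip_width: 0.0158
time_s: 19.9
ee_pos: [0.6151, -0.0746, 0.2249]
eef_rot: [3.142, -0.0, 2.992]
force: [-0.3, 1.1, -3.4]
grip_width: 0.0155
time_s: 20.15
ee_pos: [0.6151, -0.0746, 0.2244]
eef_rot: [3.142, -0.0, 2.992]
force: [-0.1, -0.1, -3.0]
grip_width: 0.0158
along 65.9 lat 0.5 rod z 182.7 F [-0.1 -0.1 -3. ] rot [ 3.142 -0.     2.992]
```

```bash
python3 -m creep '{"xyz":[[0,0,0.7],[0,0,0]],"spin":[0,0]}'; python3 -m creep '{"xyz":[[0,0,0.7],[0,0,0]],"spin":[0,0]}';python3 -m creep '{"xyz":[[0,0,0.7],[0,0,0]],"spin":[0,0]}'
```

```text
time_s: 20.4
ee_pos: [0.6151, -0.0747, 0.2237]
eef_rot: [-3.142, -0.0, 2.992]
force: [-1.1, -0.0, -4.1]
grip_width: 0.0156
time_s: 20.65
ee_pos: [0.6151, -0.0746, 0.223]
eef_rot: [-3.142, -0.0, 2.992]
force: [-0.5, 0.8, -2.9]
grip_width: 0.0156
time_s: 20.9
ee_pos: [0.6151, -0.0746, 0.2223]
eef_rot: [3.142, -0.0, 2.992]
force: [0.0, 0.5, -3.2]
grip_width: 0.0156
```

Rod is at 180.6 mm, clearly below the flat-contact height of 183.5, with no contact force, so it appears to be entering the notch. I'll continue.

```bash
python3 -m creep '{"xyz":[[0,0,0.8],[0,0,0]],"spin":[0,0]}'; python3 -m creep '{"xyz":[[0,0,0.8],[0,0,0]],"spin":[0,0]}';python3 -m creep '{"xyz":[[0,0,0.7],[0,0,0]],"spin":[0,0]}';python3 -m creep '{"xyz":[[0,0,0.5],[0,0,0]],"spin":[0,0]}'
```

```text
time_s: 21.15
ee_pos: [0.6151, -0.0747, 0.2215]
eef_rot: [3.142, -0.0, 2.992]
force: [-0.1, 0.8, -3.0]
grip_width: 0.0159
time_s: 21.4
ee_pos: [0.6151, -0.0746, 0.2207]
eef_rot: [-3.142, -0.0, 2.992]
force: [-0.1, -0.5, -3.7]
grip_width: 0.0159
time_s: 21.65
ee_pos: [0.6151, -0.0746, 0.22]
eef_rot: [-3.142, -0.0, 2.992]
force: [-0.6, 0.4, -3.9]
grip_width: 0.016
time_s: 21.9
ee_pos: [0.6151, -0.0746, 0.2195]
eef_rot: [-3.142, -0.0, 2.992]
force: [0.3, 0.2, -3.1]
grip_width: 0.016
```

```bash
python3 -m creep '{"xyz":[[0,0,0.5],[0,0,0]],"spin":[0,0]}'; python3 -m creep '{"xyz":[[0,0,0.5],[0,0,0]],"spin":[0,0]}'
python3 - <<'E'
from h import *
arm()
s=ctrl.camera("scene");cv2.imwrite("pics/c10.png",cv2.resize(s[160:260,130:230,::-1],(600,600),interpolation=2))
E
```

```text
time_s: 22.15
ee_pos: [0.6152, -0.0746, 0.2192]
eef_rot: [-3.142, 0.0, 2.992]
force: [0.3, -0.4, -1.9]
grip_width: 0.0159
time_s: 22.4
ee_pos: [0.6152, -0.0747, 0.219]
eef_rot: [-3.142, 0.001, 2.992]
force: [-2.7, -0.2, 3.1]
grip_width: 0.0156
along 65.9 lat 0.6 rod z 177.3 F [-2.7 -0.2  3.1] rot [-3.142e+00  1.000e-03  2.992e+00]
```

View pics/c10.png

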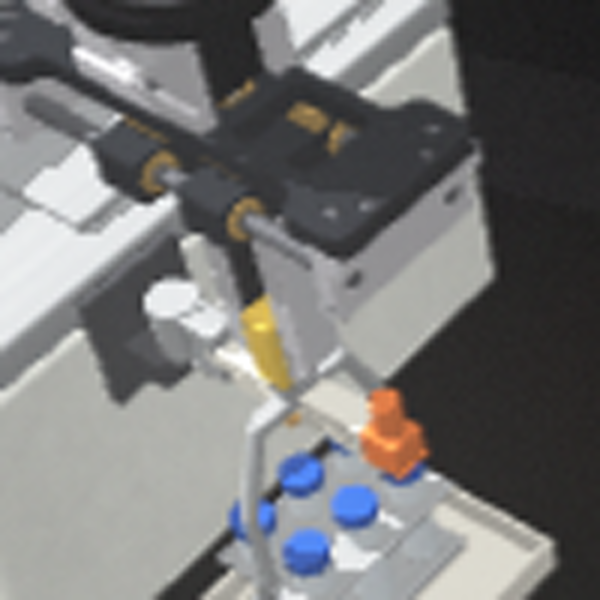

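Contact occurs at rod height 177.3 mm, against 177.5 mm expected on the notch floor, so the rod is seated. I'll ease off, open gently, and look.

```bash
python3 -m creep '{"xyz":[[0,0,-0.5],[0,0,0]],"spin":[0,0]}' - 10; python3 -m creep '{"xyz":[[0,0,0],[0,0,0],[0,0,0],[0,0,0]],"spin":[0,0,0,0]}' 20;python3 -m creep '{"xyz":[[0,0,0],[0,0,0],[0,0,0]],"spin":[0,0,0]}' 34
python3 - <<'E'
from h import *
arm()
s=ctrl.camera("scene");cv2.imwrite("pics/c11.png",cv2.resize(s[160:280,110:230,::-1],(600,600),interpolation=2))
E
```

```text
time_s: 22.7
ee_pos: [0.6152, -0.0746, 0.2191]
eef_rot: [3.142, 0.0, 2.992]
force: [0.3, 1.1, 2.0]
grip_width: 0.0159
time_s: 23.2
ee_pos: [0.6151, -0.0746, 0.219]
eef_rot: [3.142, 0.0, 2.992]
force: [0.2, -0.3, 0.4]
grip_width: 0.0202
time_s: 23.58
ee_pos: [0.6151, -0.0746, 0.219]
eef_rot: [-3.142, -0.0, 2.992]
force: [-0.2, 0.2, 0.1]
grip_width: 0.0337
along 65.9 lat 0.5 rod z 177.3 F [-0.2  0.2  0.1] rot [-3.142 -0.     2.992]
```

View pics/c11.png

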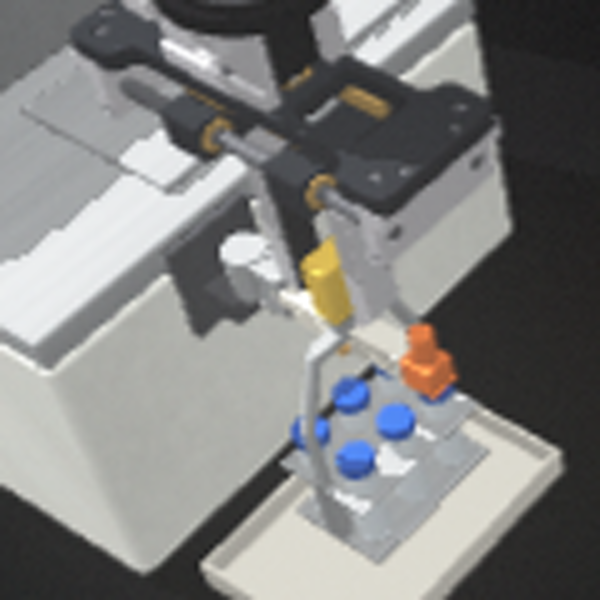

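The rack hangs upright, with the fingers clear on both sides. I'll lift straight off and back away.

```bash
python3 -m creep '{"xyz":[[0,0,-10],[0,0,-15],[0,0,-25],[0,0,-40],[0,0,-50]],"spin":[0,0,0,0,0]}'; python3 -m creep '{"xyz":[[50,0,0],[50,0,0],[50,0,0],[50,0,0],[0,0,0]],"spin":[0,0,0,0,0]}'; python3 -m creep '{"xyz":[[0,0,0],[0,0,0],[0,0,0],[0,0,0],[0,0,0]],"spin":[0,0,0,0,0]}'
python3 - <<'E'
from h import *
for n in("scene","top"):
    im=ctrl.camera(n); cv2.imwrite(f"pics/{n}5.png",im[:,:,::-1])
a=cv2.imread("pics/top5.png"); s=cv2.imread("pics/scene5.png")
cv2.imwrite("pics/c12.png",np.hstack([cv2.resize(a[90:190,310:410],(400,400),interpolation=2),cv2.resize(s[170:290,120:240],(400,400),interpolation=2)]))
for n,i in(("top",a),("scene",s)): print([(c,t[4]) for c,t in blobs(i[:,:,::-1].copy(),(22,150,120),(34,255,255))])
c=ctrl.camera("scene"); print("moving px", (np.abs(c[170:290,120:240].astype(int)-s[170:290,120:240,::-1])>30).sum())
for c,t in blobs(a[:,:,::-1].copy(),(22,150,120),(34,255,255)):
    if c[0]>300: print("grip", onz("top",*c,.2275),"expect",.6047+.15*.0655,-.1397+.9887*.0655)
E
```

```text
time_s: 24.25
ee_pos: [0.6147, -0.0746, 0.3611]
eef_rot: [3.142, -0.0, 2.992]
force: [-0.4, 0.3, 0.2]
grip_width: 0.0339
time_s: 24.88
ee_pos: [0.4155, -0.0444, 0.3613]
eef_rot: [-3.141, 0.004, 2.992]
force: [0.6, -0.3, 0.6]
grip_width: 0.0342
time_s: 25.5
ee_pos: [0.4175, -0.0448, 0.3589]
eef_rot: [3.142, -0.0, 2.992]
force: [0.1, -0.0, -0.2]
grip_width: 0.0341
[([368.5, 137.2], 41), ([349.1, 135.1], 9), ([96.1, 243.1], 74), ([177.2, 328.0], 79)]
[([407.2, 177.5], 112), ([468.6, 256.2], 88)]
moving px 3
grip [ 0.6078667  -0.06965729  0.2275    ] expect 0.614525 -0.07494014999999998
grip [ 0.61371907 -0.02732225  0.2275    ] expect 0.614525 -0.07494014999999998
```

View pics/c12.png

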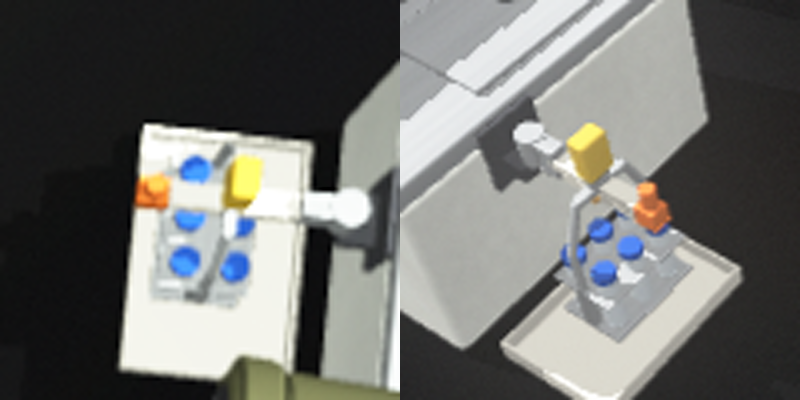

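View pics/top5.png

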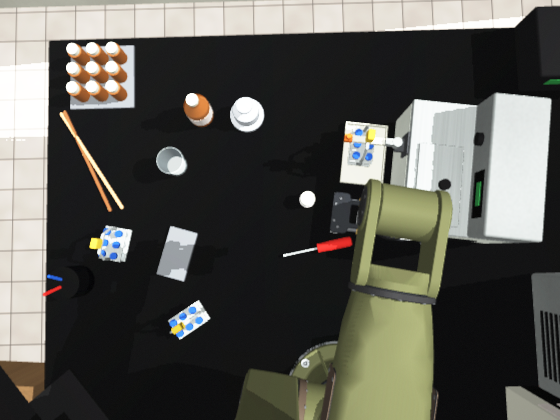

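Run:
```python
from h import *
H=np.array([.6047,-.1397]);d=np.array([.15,.9887]);l=np.array([d[1],-d[0]])
for n in("top","scene"):
  im=cv2.imread(f"pics/{n}5.png")[:,:,::-1].copy()
  for nm,lo,hi,z in(("cap",(100,130,80),(125,255,255),.1185),("grip",(20,90,120),(36,255,255),.2275 if n=="top" else .2095)):
    for c,t in blobs(im,lo,hi,6):
      p=onz(n,*c,z)[:2]-H
      if 0<p@d<.14 and abs(p@l)<.06: print(n,nm,c,t[4],"along",(p@d*1000).round(1),"lat",(p@l*1000).round(1))
```

```text
top cap [358.4, 131.9] 35 along 79.7 lat 28.8
top cap [356.8, 144.7] 24 along 80.1 lat -2.9
top cap [370.8, 146.5] 12 along 46.1 lat -3.1
top cap [355.9, 155.0] 40 along 79.4 lat -28.1
top cap [368.4, 156.3] 37 along 49.2 lat -27.6
top grip [370.0, 135.1] 100 along 67.0 lat -2.3
top grip [348.5, 134.9] 16 along 113.8 lat -7.7
scene cap [179.7, 238.7] 38 along 53.7 lat 3.7
scene cap [188.8, 244.0] 41 along 83.5 lat 3.5
scene cap [174.0, 245.5] 10 along 57.1 lat 26.9
scene cap [181.0, 251.5] 42 along 83.7 lat 30.7
scene grip [176.7, 215.2] 165 along 65.4 lat 1.5
```

The rack is centred within about 2 mm, upright, about 65 mm along the arm and still, and the hook is out. Handing in.

```bash
python3 -c "
from station import ctrl
print(ctrl.hand_in())"
```

```text
the job is handed in; nothing more can be done
None
```

I swung the hook out to its stop and hung the rack on it with its top rod in the notch. Then I let go, backed the arm clear and handed the job in at about 26 s of the 72 s allowed. No verdict was reported.

- **Hook:** it met the stop at about 10 N. The swing path put the hinge radius at 111.7 mm, against the 112 mm given. In the last picture the orange tip is still in the swung-out position.
- **Rack:** I used the one farthest to the robot's right and passed the hook through its window. Lowering in sub-millimetre steps, the rod met no force at the height of the flat. It touched down at 177.3 mm, against 177.5 mm expected on the notch floor, about 66 mm from the hinge. The reading changed by about 7 N at contact, well under the 20 N limit.
- **Last checks:** the rack sits about 65 mm along the arm, within about 2 mm of centre, upright, and still between two pictures. The gripper is well clear, and nothing else on the bench looks moved in the top view.
- **Disagreements:** my first colour mask for the grip put it about 6 mm off sideways. A wider mask in both views gave −2.3 and +1.5 mm. The two views of the empty notch also differed by about 2.5 mm along the arm, which the touchdown height settled.

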